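# Release a row of bushings with a rocker-gate lever

### The job

Let the row of four brass bushings roll down to the pick-up end of their feeder: press its red paddle right down with the fingertips so that the other end of the lever lifts the gate, keep it down until all four have passed under the gate, then let it come back up so that the gate shuts. Do not touch the bushings, and leave the steel-bushing feeder and the other things on the bench alone.

Things in the scene. Friction and masses are not known exactly. Their poses are not given: they have to be found in the camera images.
- brass_feeder: gravity feeder of the brass bushings, fixed: open aluminium chute (44 wide inside, walls 18 high over its floor) on a grey base plate 90 x 310. Origin at bench level under the lever's pivot (pivot 86 up). y points up the chute: bushings roll to -y, slope 10 degrees; x across (lever and paddle on the -x side). Chute from y = -198 (end stop, floor 25 above the bench) to +138 (loading end, floor 84 up)
- brass_gate (a point): point on the chute floor under the shut gate of the brass feeder (50 above the bench, at y = -53 of the feeder; yellow gate blade 38 wide, 9 off the floor when shut). The row of four bushings leans against its uphill side. From the gate down to the end stop, 138 further along the chute, is the pick-up end, which just takes all four
- brass_rocker (a joint): angle of the brass feeder's yellow rocking lever, rad: 0 = at rest, gate shut; grows as the paddle goes down, 0.46 = fully down on its stop. Bushings pass under the gate only above about 0.38, and roll down within a second or two. A spring returns the lever and shuts the gate when the paddle is let go: at the paddle about 2 N at rest, 5 N fully down
- brass_paddle (a point): red ribbed paddle at the upper end of the brass feeder's lever, 40 (x) x 46 (y); origin at the middle of its top face, z out of it. At rest about 120 above the bench, sloping up 10 degrees to +y; 118 from the pivot; swings down 54, shifting under 10 along y, to slope 16 degrees the other way. Inner edge 8 from the chute wall: press from above with shut fingers
- steel_feeder: gravity feeder of the dark steel bushings, fixed: open aluminium chute (44 wide inside, walls 18 high over its floor) on a grey base plate 90 x 310. Origin at bench level under the lever's pivot (pivot 86 up). y points up the chute: bushings roll to -y, slope 10 degrees; x across (lever and paddle on the -x side). Chute from y = -198 (end stop, floor 25 above the bench) to +138 (loading end, floor 84 up)
- steel_gate (a point): point on the chute floor under the shut gate of the steel feeder (50 above the bench, at y = -53 of the feeder; yellow gate blade 38 wide, 9 off the floor when shut). The row of four bushings leans against its uphill side. From the gate down to the end stop, 138 further along the chute, is the pick-up end, which just takes all four
- steel_rocker (a joint): angle of the steel feeder's yellow rocking lever, rad: 0 = at rest, gate shut; grows as the paddle goes down, 0.46 = fully down on its stop. Bushings pass under the gate only above about 0.38, and roll down within a second or two. A spring returns the lever and shuts the gate when the paddle is let go: at the paddle about 2 N at rest, 5 N fully down
- steel_paddle (a point): red ribbed paddle at the upper end of the steel feeder's lever, 40 (x) x 46 (y); origin at the middle of its top face, z out of it. At rest about 120 above the bench, sloping up 10 degrees to +y; 118 from the pivot; swings down 54, shifting under 10 along y, to slope 16 degrees the other way. Inner edge 8 from the chute wall: press from above with shut fingers
- brass1: loose brass bushing, cylinder 30 across, 40 long, about 0.15 kg, lying across the chute; number 1 counted from the gate; origin at its centre, x along its axis (it turns as it rolls)
- brass2: loose brass bushing, cylinder 30 across, 40 long, about 0.15 kg, lying across the chute; number 2 counted from the gate; origin at its centre, x along its axis (it turns as it rolls)
- brass3: loose brass bushing, cylinder 30 across, 40 long, about 0.15 kg, lying across the chute; number 3 counted from the gate; origin at its centre, x along its axis (it turns as it rolls)
- brass4: loose brass bushing, cylinder 30 across, 40 long, about 0.15 kg, lying across the chute; number 4 counted from the gate; origin at its centre, x along its axis (it turns as it rolls)
- steel1: loose dark steel bushing, 30 across, 40 long, number 1 from the gate of the other feeder; origin at its centre
- steel2: loose dark steel bushing, 30 across, 40 long, number 2 from the gate of the other feeder; origin at its centre
- steel3: loose dark steel bushing, 30 across, 40 long, number 3 from the gate of the other feeder; origin at its centre
- steel4: loose dark steel bushing, 30 across, 40 long, number 4 from the gate of the other feeder; origin at its centre
- impact_socket: loose bystander: black impact socket, cylinder 27 across, 50 high, standing on the bench beside the brass feeder's low half; origin under its centre
- chrome_socket: loose bystander: bright socket, cylinder 24 across, 32 high, standing beside the steel feeder's low half; origin under its centre
- spanner: loose bystander: flat steel spanner 190 long, lying on the bench on the robot's side; origin under its middle
- screwdriver: loose bystander: blue-handled screwdriver 190 long, 26 high, lying on the robot's side; origin under its middle
- socket_bin: loose bystander: orange bin of sockets, 105 x 80, 70 high, beyond the feeders; origin under its centre
- socket_rail: loose bystander: row of six bright sockets on a rail, 22 x 200, 30 high, beyond the feeders; origin under its centre
There are look-alikes about, which are no part of the job. Leave any blue look-alike of the brass2 alone.

How it is judged:
By the outcome, as a careful person would: the job done as asked, in the order asked, and still so for the second after the job is handed in, with the robot touching nothing.
It also fails if it takes over 32 s, if anything falls off the work surface, if the arm or the gripper's body presses on something with over 40 N, if the wrist force passes 120 N, or if a joint passes its speed limit or range.

### The arm

A 6-joint arm with a two-finger parallel gripper is mounted at the origin on the work surface. World frame = base frame: x ahead of the robot, y to its left, z up, the work surface at z = 0. Lengths are in m, angles in rad, forces in N, time in s.
With the tool pointing down it reaches from about 0.25 to 0.725 m from the base axis. Payload 9.7 kg.
Tool frame: the origin (TCP) lies midway between the tips of the shut fingers; the grasp point (between the pads) lies 19 mm behind it; y points along the fingers, z is the direction in which the jaws open and shut, and the axes are right-handed (so a half turn about y gives the same grasp; the last joint's range is limited). The gripper opens to 85 mm and grips with 20 to 120 N. Pads are 22 mm wide; open, the fingers measure 114 mm over their backs; the gripper's body (76 mm by 85 mm) begins 54 mm behind the grasp point. The pads swing forward as they close: fully open they stand 13 mm farther back than shut.
Start: joints at [1.121, 0.087, 0.176, 1.66, 0, 1.571], TCP at [0.239, 0.495, 0.231] pointing down, gripper open.
Joint ranges: [-3.13, 3.13], [-0.85, 1.81], [-1.15, 1.24], [-2.2, 2.28], [-1.44, 1.52], [-3.14, 3.14]. Speed limits (rad/s): [2.22, 2.22, 2.57, 3.14, 3.14, 3.14].

### API

Orientations are given as a unit quaternion [x, y, z, w].
In Python, from workcell import env gives the robot as it stands.
- The arm moves only by the tool jog_arm, never from a script. Its argument "targets" is a list of rows, each an object of numbers: "gripper": the finger opening in m, from 0 to 0.0854; "tx", "ty", "tz": the shift along the world's x, y, z in m; "roll": the turn about the world's z in rad. In form: [{"gripper": .., "tx": .., "ty": .., "tz": .., "roll": ..}, ...]. A call has 1 to 12 rows; each row shifts and turns the pose as measured when the row begins; what a row does not reach is not made up. A row lasts 1/12 s, in which the tool goes at most 41.7 mm and 7.16 degrees, less where a joint would pass 70% of its speed; a pose out of reach is approached as far as the arm can. A call is refused whole if a number of a shift passes 0.0417 or a number of a turn 0.125, either way. A call with a gripper value outside its range is refused whole. The fingers move at their own pace and stop on an object; the grip force is fixed at half the most. Time passes only in rows, so rows that do not move let the fingers close. It gives the time, the measured TCP pose, the force and the opening at its end, in the units of the state.
- env.get_obs(): the state, without advancing time (a new reading comes with each control period).
- env.snapshot(name): name is "scene" or "top" or "wrist"; returns (picture, depth): 384x512x3 uint8, red, green, blue; 384x512 float32, m along the optical axis (not along the pixel's ray), 0 where there is no reading.
- env.get_calibration(name): a dict with "intrinsics" (3x3 intrinsics, pixels), "eye" and "rotation" of the camera in the world. Camera axes: x right, y down, z forward; pixel columns grow to the right and rows downward; lengths in m; the calibration is good to about 2 mm. The wrist camera is an equidistant fisheye: a pixel r from the principal point sees the ray r / f radians off the axis. A picture is of the moment at which its call begins: read the wrist's pose just before it. get_calibration takes no time and is no camera call; for the wrist camera it gives the pose at the moment of the call.
- env.job_done(): hands the job in, once; it reports no verdict.
The state is a dict: "t": time; "joint_pos": joint angles; "joint_vel": joint speeds; "effort": joint torques, N m; "eef_pos": TCP position; "tcp_rot": TCP orientation; "contact_force": force on the tool from outside, world axes, zero at the start; "wrist_torque": the same for the moment, N m; "grip_width": finger opening in m.
Only numpy, scipy, OpenCV 4.12 (cv2) and the standard library are available. Lean on these libraries where they do the work, as an engineer would, in place of code of your own. Each camera call takes 0.05 s, during which the arm holds its last target.

## Working session

There is one attempt and no reset: what is moved stays moved. The work goes in short steps, Python scripts to look and compute and a tool call to move; the robot and the scene stay as the last step left them, time stands still between calls to the robot, and variables do not carry over. Pictures are saved under pics/ and viewed, and the job is handed in when it is done.

Besides the shell and the picture viewer there is one more tool, called after "Call:" as a command line: name --argument value ..., lists and objects as JSON in quotes. jog_arm: Moves the arm, as the interface text tells. Its arguments: {"type":"object","properties":{"targets":{"type":"array","items":{"type":"object","properties":{"gripper":{"type":"number"},"tx":{"type":"number"},"ty":{"type":"number"},"tz":{"type":"number"},"roll":{"type":"number"}}}}},"required":["targets"]}

```bash
mkdir -p pics; cat > h.py <<'E'
import numpy as np,cv2
from workcell import env
def snap(n,tag):
    c=env.get_calibration(n); p,d=env.snapshot(n)
    cv2.imwrite(f'pics/{tag}.png',p[:,:,::-1]); np.savez(f'{tag}.npz',p=p,d=d,K=c['intrinsics'],e=c['eye'],R=c['rotation'])
    return p,d
def pts(tag):
    z=np.load(tag+'.npz');K=z['K'];d=z['d'];v,u=np.mgrid[:d.shape[0],:d.shape[1]]
    q=np.stack([(u-K[0,2])/K[0,0]*d,(v-K[1,2])/K[1,1]*d,d],-1)
    return z['p'],q@z['R'].T+z['e'],d
E
python3 - <<'E'
from h import *
snap('scene','s0');snap('top','t0')
print(env.get_obs()); print(env.get_calibration('top'),env.get_calibration('scene'))
E
```

```text
{'t': 0.1, 'joint_pos': array([1.12101841e+00, 8.74257703e-02, 1.75197403e-01, 1.65982356e+00,
       1.96257888e-05, 1.57080609e+00]), 'joint_vel': array([ 0.00195515, -0.00152904,  0.00278835,  0.00046144, -0.00081272,
        0.00054614]), 'effort': array([ 3.11765496e-05, -5.21564054e+01,  4.65652871e+01,  1.60848390e-02,
       -3.22609890e-05, -1.41588714e-05]), 'eef_pos': array([0.23902044, 0.4951035 , 0.23063441]), 'tcp_rot': array([ 0.68973133, -0.15779258,  0.15758106, -0.68886893]), 'contact_force': array([ 0.14815115, -0.52066754, -0.10296588]), 'wrist_torque': array([-0.0043378 ,  0.01345574, -0.00064834]), 'grip_width': 0.08576227070429057}
{'intrinsics': array([[419.01763405,   0.        , 260.99917346],
       [  0.        , 419.01763405, 193.72751387],
       [  0.        ,   0.        ,   1.        ]]), 'eye': array([0.40844444, 0.0358588 , 1.0264274 ]), 'rotation': array([-0.65440676,  0.749299  , -0.07638069,  0.066849  ])} {'intrinsics': array([[364.59555213,   0.        , 254.29621998],
       [  0.        , 364.59555213, 192.96607926],
       [  0.        ,   0.        ,   1.        ]]), 'eye': array([1.10880118, 0.07097475, 0.74909062]), 'rotation': array([ 0.65295885,  0.68000541, -0.24583497, -0.2253942 ])}
```

Rotation is a quaternion; fixing the helper.

```bash
sed -i "s/^import numpy.*/&\nfrom scipy.spatial.transform import Rotation as Ro/; s/@z\['R'\].T/@Ro.from_quat(z['R']).as_matrix().T/" h.py; python3 - <<'E'
from h import *
for t in('s0','t0'):
    p,q,d=pts(t); print(t,np.nanmedian(q[...,2][d>0]))
    h=cv2.cvtColor(p,cv2.COLOR_RGB2HSV)
    m=(((h[...,0]<6)|(h[...,0]>174))&(h[...,1]>150)&(h[...,2]>80)).astype(np.uint8)
    n,l,st,c=cv2.connectedComponentsWithStats(m)
    for i in range(1,n):
        if st[i,4]>30: print(st[i],c[i].round(),np.median(q[(l==i)&(d>0)],0).round(3))
E
```

```text
s0 0.0009834216333391432
[201 169  21  12 182] [211. 175.] [ 0.551 -0.064  0.121]
[378 177  24  16 232] [390. 184.] [0.565 0.341 0.12 ]
t0 3.7536338665211666e-05
[505 129   7  13  50] [509. 134.] [ 0.681 -0.628  0.03 ]
[288 201  19  16 297] [297. 209.] [ 0.55  -0.063  0.12 ]
[100 217  23  20 256] [111. 227.] [0.566 0.343 0.12 ]
```

View pics/t0.png

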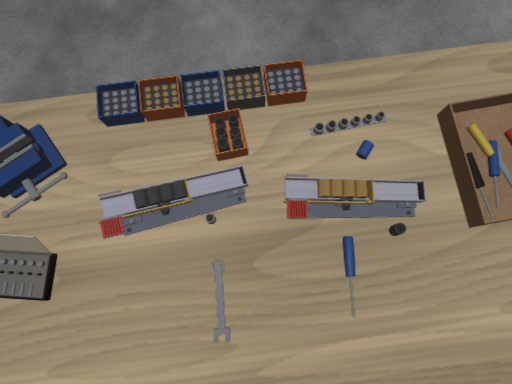

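View pics/s0.png

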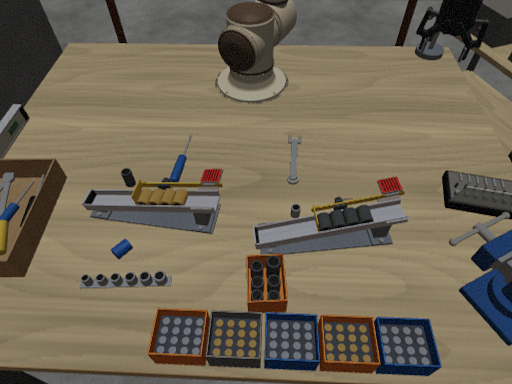

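The top view shows the brass feeder on the right: row of brass bushings at (345,190), red paddle at (297,209). The steel feeder is on the left, with its paddle at (111,227). Candidates for the target are therefore paddle A at (297,209), beside brass, and paddle B at (111,227), beside dark steel. The red thing at (509,134) is a tool in the tray and the blue look-alike cylinder is at (365,149). I choose A and will check it in a crop.

```bash
python3 - <<'E'
from h import *
p,q,d=pts('t0')
c=p[155:245,270:440]; cv2.imwrite('pics/crop0.png',cv2.resize(c,None,fx=4.5,fy=4.5,interpolation=cv2.INTER_CUBIC)[:,:,::-1])
h=cv2.cvtColor(p,cv2.COLOR_RGB2HSV)
m=(((h[...,0]<8)|(h[...,0]>172))&(h[...,1]>120)&(h[...,2]>60)); m[:, :275]=0;m[:,320:]=0;m[:190]=0
m&=(q[...,2]>.1)
P=q[m]; print(len(P),P.min(0),P.max(0),P.mean(0)); 
print(cv2.minAreaRect((P[:,:2]*1000).astype(np.float32)))
A=np.c_[P[:,:2],np.ones(len(P))];print(np.linalg.lstsq(A,P[:,2],rcond=None)[0])
# brass
b=((h[...,0]>10)&(h[...,0]<28)&(h[...,1]>100)&(q[...,2]>.06)); b[:,:310]=0;b[:,380:]=0
B=q[b];print('brass/yellow',B.min(0),B.max(0),B.mean(0))
o=env.get_obs();print(Ro.from_quat(o['tcp_rot']).as_matrix().round(3))
E
```

```text
308 [ 0.40844444 -0.08641308  0.10970898] [0.57039613 0.0358588  1.0264274 ] [ 0.54983338 -0.06254384  0.12303688]
((484.752685546875, -30.073143005371094), (48.60137939453125, 195.74925231933594), 63.115943908691406)
[-2.0699248   1.27335871  1.34079138]
brass/yellow [ 0.40844444 -0.24531496  0.06419073] [0.61411151 0.0358588  1.0264274 ] [ 0.58101739 -0.18042223  0.09317591]
[[ 0.901 -0.001  0.435]
 [-0.435 -0.001  0.901]
 [-0.    -1.    -0.001]]
```

View pics/crop0.png

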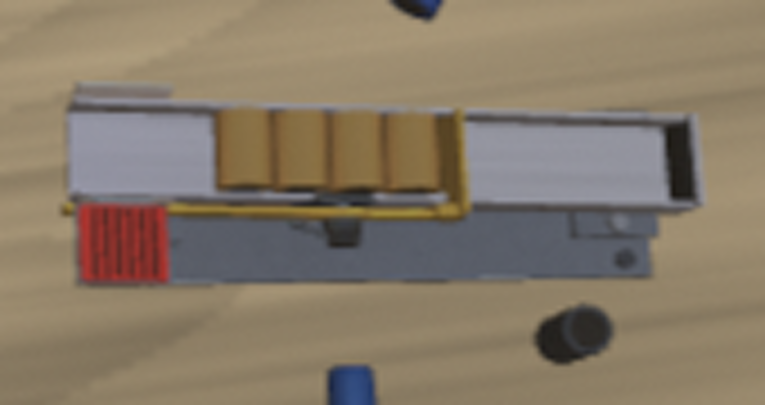

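The crop confirms it: paddle A, centre at (0.550, -0.063, 0.120), sits beside the brass row and is about 40 mm wide, with height 0.120 as described. I'll travel at z 0.23 with the fingers shut.

Call:
jog_arm --targets '[{"gripper": 0, "tx": 0.018, "ty": -0.033, "tz": 0, "roll": 0}, {"gripper": 0, "tx": 0.018, "ty": -0.033, "tz": 0, "roll": 0}, {"gripper": 0, "tx": 0.018, "ty": -0.033, "tz": 0, "roll": 0}, {"gripper": 0, "tx": 0.018, "ty": -0.033, "tz": 0, "roll": 0}, {"gripper": 0, "tx": 0.018, "ty": -0.033, "tz": 0, "roll": 0}, {"gripper": 0, "tx": 0.018, "ty": -0.033, "tz": 0, "roll": 0}, {"gripper": 0, "tx": 0.018, "ty": -0.033, "tz": 0, "roll": 0}, {"gripper": 0, "tx": 0.018, "ty": -0.033, "tz": 0, "roll": 0}, {"gripper": 0, "tx": 0.018, "ty": -0.033, "tz": 0, "roll": 0}, {"gripper": 0, "tx": 0.018, "ty": -0.033, "tz": 0, "roll": 0}, {"gripper": 0, "tx": 0.018, "ty": -0.033, "tz": 0, "roll": 0}, {"gripper": 0, "tx": 0.018, "ty": -0.033, "tz": 0, "roll": 0}]'

```text
t: 1.1
eef_pos: [0.4555, 0.0848, 0.2247]
tcp_rot: [0.693, -0.155, 0.152, -0.688]
contact_force: [0.3, 1.0, 0.3]
grip_width: 0.0002
```

Call:
jog_arm --targets '[{"gripper": 0, "tx": 0.019, "ty": -0.03, "tz": 0.001, "roll": 0}, {"gripper": 0, "tx": 0.019, "ty": -0.03, "tz": 0.001, "roll": 0}, {"gripper": 0, "tx": 0.019, "ty": -0.03, "tz": 0.001, "roll": 0}, {"gripper": 0, "tx": 0.019, "ty": -0.03, "tz": 0.001, "roll": 0}, {"gripper": 0, "tx": 0.016, "ty": -0.027, "tz": 0, "roll": 0}, {"gripper": 0, "tx": 0, "ty": 0, "tz": 0, "roll": 0}]'

```text
t: 1.6
eef_pos: [0.5515, -0.0769, 0.226]
tcp_rot: [0.693, -0.158, 0.153, -0.687]
contact_force: [0.5, -0.1, 0.4]
grip_width: -0.0003
```

Call:
jog_arm --targets '[{"gripper": 0, "tx": -0.003, "ty": 0.013, "tz": -0.02, "roll": 0}, {"gripper": 0, "tx": 0, "ty": 0, "tz": -0.03, "roll": 0}, {"gripper": 0, "tx": 0, "ty": 0, "tz": -0.03, "roll": 0}, {"gripper": 0, "tx": 0, "ty": 0, "tz": 0, "roll": 0}, {"gripper": 0, "tx": 0, "ty": 0, "tz": 0, "roll": 0}]'

```text
t: 2.02
eef_pos: [0.5484, -0.0663, 0.1421]
tcp_rot: [0.692, -0.16, 0.154, -0.686]
contact_force: [0.1, -0.3, 1.5]
grip_width: -0.0001
```

```bash
python3 - <<'E'
from h import *
p,d=snap('scene','s1');o=env.get_obs();print(o['t'],o['eef_pos'],o['contact_force'])
cv2.imwrite('pics/s1c.png',cv2.resize(p[130:250,70:270],None,fx=4,fy=4,interpolation=cv2.INTER_CUBIC)[:,:,::-1])
E
```

```text
2.0667 [ 0.54825886 -0.06623255  0.14195147] [-0.08404747  0.24609521  0.24998567]
```

View pics/s1c.png

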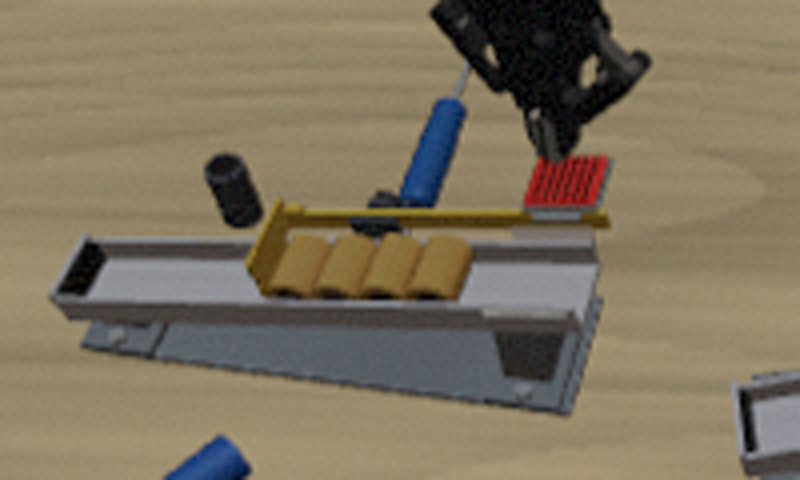

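The picture shows the shut fingers just above the red paddle (crop pixel (555,160)), clear of the chute, and the four brass bushings waiting at the gate. Pressing now.

Call:
jog_arm --targets '[{"gripper": 0, "tx": 0, "ty": 0.002, "tz": -0.02, "roll": 0}, {"gripper": 0, "tx": 0, "ty": 0, "tz": -0.018, "roll": 0}, {"gripper": 0, "tx": 0, "ty": 0, "tz": -0.016, "roll": 0}, {"gripper": 0, "tx": 0, "ty": 0, "tz": -0.012, "roll": 0}, {"gripper": 0, "tx": 0, "ty": 0, "tz": -0.006, "roll": 0}]'

```text
t: 2.48
eef_pos: [0.553, -0.0635, 0.08]
tcp_rot: [0.691, -0.155, 0.159, -0.688]
contact_force: [-2.0, -0.3, 4.9]
grip_width: -0.0001
```

Call:
jog_arm --targets '[{"gripper": 0, "tx": -0.003, "ty": 0, "tz": -0.008, "roll": 0}, {"gripper": 0, "tx": -0.001, "ty": 0, "tz": -0.006, "roll": 0}, {"gripper": 0, "tx": 0, "ty": 0, "tz": -0.003, "roll": 0}]'

```text
t: 2.73
eef_pos: [0.552, -0.0642, 0.0675]
tcp_rot: [0.692, -0.152, 0.162, -0.687]
contact_force: [-11.1, 0.5, 21.3]
grip_width: -0.0002
```

```bash
python3 - <<'E'
from h import *
p,d=snap('scene','s2');o=env.get_obs();print(o['t'],o['eef_pos'],o['contact_force'])
cv2.imwrite('pics/s2c.png',cv2.resize(p[130:250,70:270],None,fx=4,fy=4,interpolation=cv2.INTER_CUBIC)[:,:,::-1])
E
```

```text
2.7833 [ 0.55183792 -0.06411797  0.06787444] [-6.71840276  0.89845005 16.38484635]
```

View pics/s2c.png

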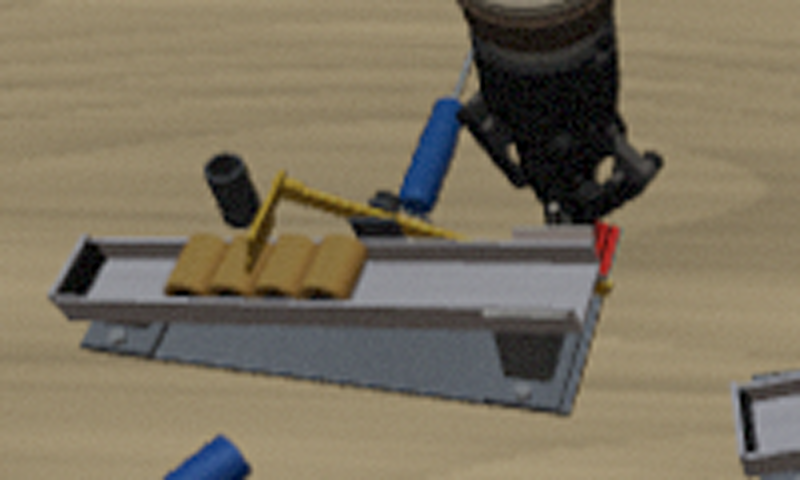

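The gate is up and the bushings are rolling under it (two have passed). I'll hold with zero shifts, since rows start from the measured pose, and keep a small downward push.

Call:
jog_arm --targets '[{"gripper": 0, "tx": 0, "ty": 0, "tz": -0.001, "roll": 0}, {"gripper": 0, "tx": 0, "ty": 0, "tz": -0.001, "roll": 0}, {"gripper": 0, "tx": 0, "ty": 0, "tz": -0.001, "roll": 0}, {"gripper": 0, "tx": 0, "ty": 0, "tz": -0.001, "roll": 0}, {"gripper": 0, "tx": 0, "ty": 0, "tz": -0.001, "roll": 0}, {"gripper": 0, "tx": 0, "ty": 0, "tz": -0.001, "roll": 0}]'

```text
t: 3.28
eef_pos: [0.552, -0.064, 0.0692]
tcp_rot: [0.691, -0.151, 0.163, -0.688]
contact_force: [-3.6, 0.6, 5.3]
grip_width: 0.0001
```

```bash
python3 - <<'E'
from h import *
p,d=snap('scene','s3');o=env.get_obs();print(o['t'],o['eef_pos'],o['contact_force'])
cv2.imwrite('pics/s3c.png',cv2.resize(p[130:250,70:270],None,fx=4,fy=4,interpolation=cv2.INTER_CUBIC)[:,:,::-1])
E
```

```text
3.3333 [ 0.55198465 -0.06395602  0.06909813] [-3.20199952  1.55521828  5.14815111]
```

View pics/s3c.png

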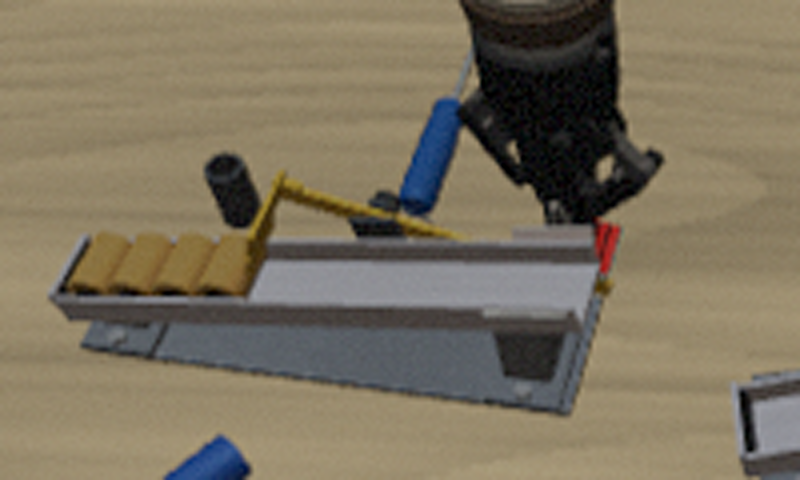

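All four are down at the end stop. A short extra hold for settling, keeping the paddle down.

Call:
jog_arm --targets '[{"gripper": 0, "tx": 0, "ty": 0, "tz": -0.002, "roll": 0}, {"gripper": 0, "tx": 0, "ty": 0, "tz": -0.002, "roll": 0}, {"gripper": 0, "tx": 0, "ty": 0, "tz": -0.002, "roll": 0}, {"gripper": 0, "tx": 0, "ty": 0, "tz": -0.002, "roll": 0}, {"gripper": 0, "tx": 0, "ty": 0, "tz": -0.002, "roll": 0}, {"gripper": 0, "tx": 0, "ty": 0, "tz": -0.002, "roll": 0}, {"gripper": 0, "tx": 0, "ty": 0, "tz": -0.002, "roll": 0}, {"gripper": 0, "tx": 0, "ty": 0, "tz": -0.002, "roll": 0}]'

```text
t: 4.0
eef_pos: [0.5523, -0.0641, 0.068]
tcp_rot: [0.691, -0.148, 0.166, -0.688]
contact_force: [-8.4, 0.5, 14.9]
grip_width: 0.0
```

```bash
python3 - <<'E'
from h import *
p,d=snap('scene','s4');o=env.get_obs();print(o['t'],o['eef_pos'],o['contact_force'])
cv2.imwrite('pics/s4c.png',cv2.resize(p[130:250,70:270],None,fx=4,fy=4,interpolation=cv2.INTER_CUBIC)[:,:,::-1])
E
```

```text
4.05 [ 0.55227965 -0.0640821   0.06794684] [-6.48390472  0.85368618 14.71616125]
```

View pics/s4c.png

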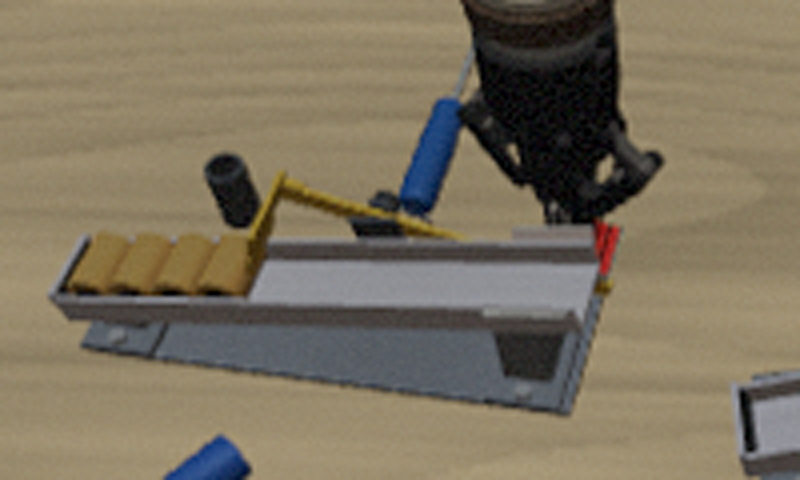

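Bushings at rest against the end stop (crop x 70–250), gate uphill of them. Raising moderately slowly.

Call:
jog_arm --targets '[{"gripper": 0, "tx": 0, "ty": 0, "tz": 0.01, "roll": 0}, {"gripper": 0, "tx": 0, "ty": 0, "tz": 0.012, "roll": 0}, {"gripper": 0, "tx": 0, "ty": 0, "tz": 0.015, "roll": 0}, {"gripper": 0, "tx": 0, "ty": 0, "tz": 0.015, "roll": 0}, {"gripper": 0, "tx": 0, "ty": 0, "tz": 0.02, "roll": 0}, {"gripper": 0, "tx": 0, "ty": 0, "tz": 0.03, "roll": 0}, {"gripper": 0, "tx": 0, "ty": 0, "tz": 0.03, "roll": 0}, {"gripper": 0, "tx": 0, "ty": 0, "tz": 0.02, "roll": 0}, {"gripper": 0, "tx": 0, "ty": 0, "tz": 0, "roll": 0}, {"gripper": 0, "tx": 0, "ty": 0, "tz": 0, "roll": 0}]'

```text
t: 4.88
eef_pos: [0.5528, -0.0655, 0.236]
tcp_rot: [0.692, -0.146, 0.169, -0.687]
contact_force: [0.6, -1.0, -0.7]
grip_width: -0.0001
```

```bash
python3 - <<'E'
from h import *
p,d=snap('scene','s5');o=env.get_obs();print(o['t'],o['eef_pos'],o['contact_force'])
cv2.imwrite('pics/s5c.png',cv2.resize(p[130:250,70:270],None,fx=4,fy=4,interpolation=cv2.INTER_CUBIC)[:,:,::-1])
E
```

```text
4.9333 [ 0.55280952 -0.06546639  0.23603008] [-1.23574675  0.08773021  0.98444731]
```

View pics/s5c.png

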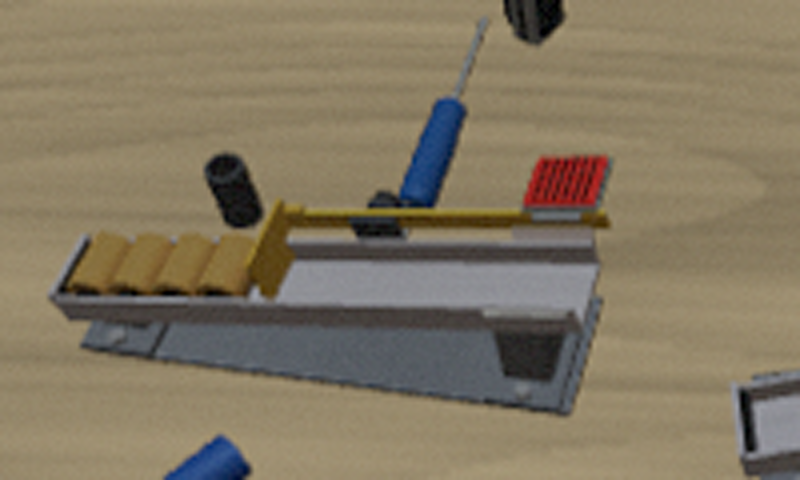

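View pics/s5.png

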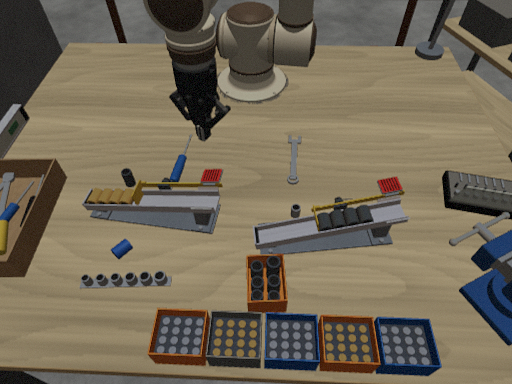

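The gate is shut (lever level again, paddle at (211,176) as at the start) and all four brass bushings are below it. The rest of the bench looks unchanged and the arm is clear. Handing in.

```bash
python3 -c "
from workcell import env
print(env.job_done())"
```

```text
the job is handed in; nothing more can be done
None
```

All four brass bushings are down at the pick-up end and the gate has shut behind them. I pressed the brass feeder's paddle fully down with shut fingers and held it about 1.3 s. I let it rise once the pictures showed all four resting at the end stop.

- **Last checks:** the final picture shows the gate and paddle back where they started and the arm clear at z 0.236. The steel feeder and the other things on the bench look unmoved. I handed the job in at about 5 s.
- **Forces:** the highest reading was about 21 N down with 11 N sideways while the paddle was on its stop, within the 40 N and 120 N limits. I took the sideways part to be friction on the paddle, because the tool drifted about 4 mm in x during the press. I did not check that further.
- **Not measured:** I judged the gate and bushing positions by eye from the pictures.

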